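# Unhook the wash basket past a sprung keeper and seat it in the bath

## Robot

A 7-joint arm with a two-finger parallel gripper is mounted at the origin on the work surface. World frame = base frame: x ahead of the robot, y to its left, z up, the work surface at z = 0. Lengths are in mm, angles in rad, forces in N, time in s.
With the tool pointing down it reaches from about 425 to 825 mm from the base axis. Payload 3.6 kg.
Tool frame: the origin (TCP) lies at the centre of the arm's flange, where the gripper is bolted on; the fingertips stand 173 mm ahead of it and the grasp point (between the pads) lies 155 mm ahead of it (robot.finger_overhang is the z of the fingertips in the tool frame, in mm); z points along the fingers, y is the line along which they close (so a half turn about z gives the same grasp; the last joint's range is limited). The gripper opens to 85 mm and grips with 20 to 120 N. Pads are 22 mm wide; open, the fingers measure 114 mm over their backs; the gripper's body (76 mm by 85 mm) begins 54 mm behind the grasp point. The pads swing forward as they close: fully open they stand 13 mm farther back than shut.
Start: joints at [1.204, 0.615, -0.013, 1.423, 0.008, 1.103, -0.04], TCP at [216.652, -612.811, 404.697] pointing down, gripper open.
Joint ranges: [-3.12, 3.12], [-0.3, 2.06], [-1.34, 1.32], [0.26, 2.42], [-1.36, 4.5], [0.01, 1.98], [-2.84, 2.84]. Speed limits (rad/s): [2.79, 2.79, 3.14, 3.14, 3.14, 3.14, 3.14].

## Interface

Orientations are given as a 3x3 rotation matrix whose columns are the frame's x, y, z axes.
In Python, from bench import robot, eyes gives the robot as it stands.
- The arm moves only by the tool servo_tool, never from a script. Its arguments are lists of equal length, an entry for each row: "travel": the shift along the world's x, y, z as a fraction of full scale, a list of three; "twist": the turn about the world's z as a fraction of full scale; "jaw": the closure, from -1 (fully open) to 1 (shut), so that 0 is half open. A call has 1 to 20 rows; each row shifts and turns the commanded pose from where the row before left it; what a row does not reach is not made up. Full scale, the value 1, is 0.05 m for a shift and 0.08 rad for a turn. A row lasts 1/8 s, in which the tool goes at most 62.5 mm and 10.7 degrees, less where a joint would pass 70% of its speed; a pose out of reach is approached as far as the arm can. A call with a number of a shift or a turn outside -1 to 1 is refused whole. A call with a gripper value outside its range is refused whole. The fingers move at their own pace and stop on an object; "newtons" is the grip in N (left out, the last holds). Time passes only in rows, so rows that do not move let the fingers close. It gives the time, the measured TCP pose, the force, the opening and the grip force at its end, in the units of the state.
- robot.get_obs(): the state, without advancing time (a new reading comes with each control period).
- eyes.snapshot(name): name is "scene" or "top" or "wrist"; returns (picture, depth): 420x560x3 uint8, blue, green, red; 420x560 float32, mm along the optical axis (not along the pixel's ray), 0 where there is no reading.
- eyes.camera_info(name): a dict with "vertical_fov" (degrees; the focal length in pixels is half the picture's height over the tangent of half this angle, whatever the lens; pixels are square), "cx", "cy" (the principal point, pixels), "eye" and "rotation" of the camera in the world; the wrist camera has in their place "tool_from_camera" (4x4, takes a point from camera to tool coordinates, whose origin is the TCP and whose axes are the flange's). Camera axes: x right, y down, z forward; pixel columns grow to the right and rows downward; lengths in mm; the calibration is good to about 2 mm. A picture is of the moment at which its call begins: read the wrist's pose just before it. camera_info takes no time and is no camera call.
- robot.finish_job(): hands the job in; it is judged then, once.
Trained networks look in the newest picture that a camera, given by its name, has taken for a name from the list of things; names that differ only in an ending like _2 or _b are one class to them, and where a whole thing is asked for, a point or a joint stands for the part that bears it (a point fixed in the world has none). Each returns a list of dicts, best first, with "conf" (0 to 1); they miss things now and then, are a little off and sometimes report something else, mostly with a low value. They report only what shows in the picture. A call takes as long as a camera call. They do not tell look-alikes from the thing itself.
- eyes.outline_of(camera, target): "mask" (420x560 bool, what is visible of it) and "location" ([column, row] in pixels, amid what is visible of it).
- eyes.spot_point(camera, target): "location" ([column, row] in pixels: a listed point, or the origin of a listed thing).
The state is a dict: "clock": time; "qpos": joint angles; "qd": joint speeds; "joint_torque": joint torques, N m; "ee_pos": TCP position; "ee_rot": TCP orientation; "contact_force": force on the tool from outside, world axes, zero at the start; "torque": the same for the moment, N m; "finger_gap": finger opening in mm; "grasp_force": force on a finger pad.
Only numpy, scipy, OpenCV 4.12 (cv2) and the standard library are available. Lean on these libraries where they do the work, as an engineer would, in place of code of your own. Each camera call takes 0.05 s, during which the arm holds its last target. There are 200 camera calls.

## Task

Take the small wire wash basket off its hook stand: lift it gently up the deep hook, against the sprung keeper, until its crossbar clears the upturned tip, then draw it out. Set it fully home in the well of the wash bath, without forcing the hook or the bath, let go, and leave the other things on the bench where they are.

Things in the scene. Friction and masses are not known exactly. Their poses are not given: they have to be found in the camera images.
- basket: Loose steel wire basket, 64 (x) x 90 (y) x 40 mm tall, 0.26 to 0.46 kg; its lowest 4 mm are 3 mm smaller all round. Origin: centre of its underside, z up. A bail rises from the middle of its two short sides to a flat crossbar; an upright black grip stands on the bar. The same turned half round.
- basket_bar (a point): Middle of the underside of the basket's crossbar, 120 mm above the basket's origin. Bar: along the basket's y, 86 mm long, 10 mm wide, 8 mm thick. A 10 mm round neck rises from its middle to the grip.
- basket_grip (a point): Point to grasp: inside the black upright grip, 16 mm (x) x 24 mm (y) x 50 mm tall, which spans 188 to 238 mm above the basket's origin; this point is at 218 mm.
- stand: Fixed hook stand: base plate 115 x 100 x 8 mm, post 64 mm to +x of its origin, 209 mm tall. Origin on the bench below the hanging crossbar, axes as the basket's within 3 degrees at the start. The hook's upturned tip is on the -x side: once lifted past it, the basket is drawn out along the stand's own -x. Delicate, as is the bath: forces over about 20 N harm them.
- stand_seat (a point): Top of the fixed 24 mm wide seat strap, 135 mm above the bench, on which the middle of the crossbar rests at the start. Arms of the hook run from here to the post, above the basket's rear half: draw the basket out at least 75 mm before raising it on.
- stand_tip_foot (a point): Fixed point at seat level at the middle of the upturned tip (5 mm thick, 16 mm wide), 11.5 mm to -x of the seat. The tip's top stands 22 to 52 mm above this point: tip and keeper are one guard, clamped on the post at a different height each time, NOT measured here: it has to be felt (or seen).
- stand_keeper_foot (a point): Fixed point at seat level below the keeper: two 8 mm wide sprung prongs, 30 mm apart, either side of the basket's neck, resting 2 mm above the tip's top at any guard height. The rising bar meets them, must push them up over 6 mm to pass the tip, and may push them 10 mm, to a hard stop. They yield at about 3 N, 5 N at the end.
- bath: Fixed white wash bath, housing 112 (x) x 140 (y) x 60 mm tall. Origin: centre of its underside. Open rectangular well in its top, 68 (x) x 94 (y) mm, 45 mm deep: the basket fits with 2 mm all round, its long side along the bath's y, either way round, and stands on the well's floor.
- bath_well (a point): Centre of the well's floor, 15 mm above the bench, axes as the bath. The basket's origin comes here when it is home.
- spool: Bystander: metal spool, 60 mm diameter, 44 mm tall, standing; origin under its centre.
- cleaner: Bystander: round black tip cleaner with brass wool, 76 mm diameter, 70 mm tall; origin under its centre.
- screwdriver: Bystander: screwdriver about 170 mm long lying along x between stand and bath; origin under its middle.
There are look-alikes about, which are no part of the job. There is more than one size of the stand; the one meant has the size given above.

How it is judged:
By the outcome, as a careful person would: the job done as asked, in the order asked, and still so for the second after the job is handed in, with the robot touching nothing.
It also fails if it takes over 61 s, if anything falls off the work surface, if the arm or the gripper's body presses on something with over 40 N, if the wrist force passes 120 N, or if a joint passes its speed limit or range.

## Working session

There is one attempt and no reset: what is moved stays moved. The work goes in short steps, Python scripts to look and compute and a tool call to move; the robot and the scene stay as the last step left them, time stands still between calls to the robot, and variables do not carry over. Pictures are saved under pics/ and viewed, at most 10 in all, crops included, and the job is handed in when it is done.

Besides the shell and the picture viewer there is one more tool, called after ">>>" as name(argument=value, ...) on one line, values as JSON. servo_tool: Moves the arm, as the interface text tells. Shift numbers are shares of 0.05 m and turn numbers shares of 0.08 rad, none past 1 either way. Its arguments: {"type":"object","properties":{"travel":{"type":"array"},"twist":{"type":"array"},"jaw":{"type":"array"},"newtons":{"type":"number"}},"required":["travel","twist","jaw"]}

```bash
mkdir -p pics
cat > h.py <<'E'
from bench import robot, eyes
import numpy as np, cv2
def cam(n):
    i=eyes.camera_info(n); f=210/np.tan(np.radians(i["vertical_fov"])/2)
    if n=="wrist":
        o=robot.get_obs(); T=np.eye(4); T[:3,:3]=o["ee_rot"]; T[:3,3]=o["ee_pos"]
        M=T@np.array(i["tool_from_camera"]); return f,i["cx"],i["cy"],M[:3,:3],M[:3,3]
    return f,i["cx"],i["cy"],np.array(i["rotation"]),np.array(i["eye"])
def ray(c,u,v):
    f,cx,cy,R,e=c; return R@np.array([(u-cx)/f,(v-cy)/f,1]),e
def atz(c,u,v,z):
    d,e=ray(c,u,v); return e+d*(z-e[2])/d[2]
def cloud(c,d):
    f,cx,cy,R,e=c; v,u=np.mgrid[:420,:560]
    P=np.stack([(u-cx)/f*d,(v-cy)/f*d,d],-1)@R.T+e; P[d<=0]=np.nan; return P
E
python3 - <<'E'
from h import *
np.set_printoptions(precision=1,suppress=True)
o=robot.get_obs(); print(o["clock"],o["ee_rot"],o["contact_force"])
ims=[]
for n in ["scene","top"]:
    c=cam(n); p,d=eyes.snapshot(n); P=cloud(c,d); cv2.imwrite(f"pics/{n}.png",p); np.save(f"{n}.npy",P); print(n,c[4],c[3][:,2])
    for t in ["basket","stand","bath","spool","cleaner","screwdriver"]:
        for r in eyes.outline_of(n,t):
            print(t,round(r["conf"],2),np.round(r["location"]),np.nanmedian(P[r["mask"]],axis=0),r["mask"].sum())
    for t,z in [("basket_grip",233),("stand_seat",135),("bath_well",15)]:
        for r in eyes.spot_point(n,t): print(t,round(r["conf"],2),np.round(r["location"]),atz(c,*r["location"],z))
print(robot.get_obs()["clock"])
E
```

```text
0.0 [[ 0.9  0.3 -0. ]
 [ 0.3 -0.9  0. ]
 [-0.  -0.  -1. ]] [-0.4  0.  -0.9]
scene [1171.5 -160.6  910.1] [-0.6  0.2 -0.8]
basket 0.85 [348. 185.] [544.5 217.1  52.9] 883
stand 0.74 [357. 203.] [608.7 211.5  84.4] 1722
stand 0.52 [283. 251.] [656.6  -0.5  42.3] 597
bath 0.66 [201. 242.] [ 546.  -175.4   51.1] 3000
spool 0.55 [284. 253.] [657.2  -0.1  42.3] 580
cleaner 0.75 [299. 291.] [772.   -0.8  55.7] 966
screwdriver 0.74 [250. 190.] [427.1 -14.1  19.2] 337
screwdriver 0.3 [203. 240.] [ 545.2 -175.8   51. ] 3043
basket_grip 0.92 [360. 140.] [543.5 224.2 233. ]
stand_seat 0.78 [418. 230.] [754.9 279.4 135. ]
stand_seat 0.66 [357. 164.] [529.8 236.  135. ]
bath_well 0.65 [203. 241.] [ 543.9 -176.3   15. ]
bath_well 0.6 [204. 244.] [ 553.6 -174.8   15. ]
bath_well 0.19 [355. 166.] [432.7 289.5  15. ]
top [426.8  10.2 934.2] [ 0.3 -0.  -1. ]
basket 0.63 [180. 257.] [535.8 218.2  35.8] 1353
stand 0.9 [174. 238.] [582.  211.5 124.5] 2025
stand 0.64 [175. 130.] [807.2 222.3  49.7] 6333
bath 0.94 [366. 256.] [ 539.6 -176.8   57.8] 4015
spool 0.72 [282. 211.] [641.9   2.7  43.7] 672
cleaner 0.9 [278. 166.] [742.1   6.5  57.4] 935
screwdriver 0.88 [294. 321.] [407.2 -14.7  23.4] 475
basket_grip 0.66 [181. 264.] [509.7 175.3 233. ]
basket_grip 0.63 [152. 246.] [539.9 225.1 233. ]
basket_grip 0.25 [281. 214.] [589.2   6.1 233. ]
stand_seat 0.76 [157. 130.] [796.8 257.3 135. ]
stand_seat 0.65 [166. 254.] [539.7 227.4 135. ]
bath_well 0.59 [366. 259.] [ 535.5 -177.4   15. ]
1.0
```

View pics/scene.png

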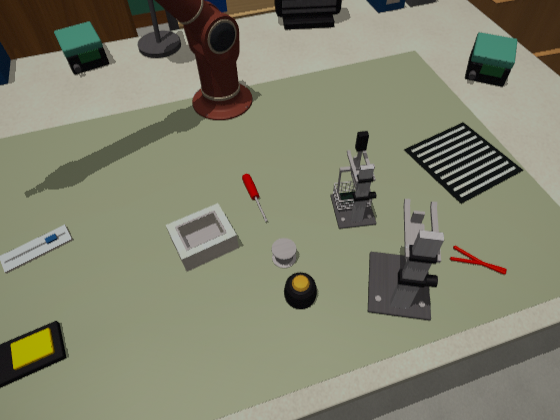

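View pics/top.png

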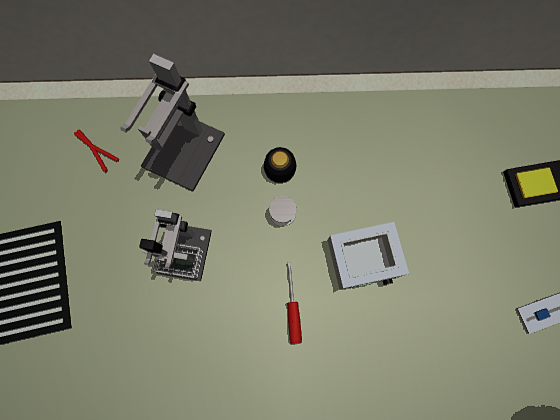

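The task stand is the small one near (540, 226), at scene pixel (355,200), with the basket on it. The large empty stand is a look-alike. The bath is at (540,-176), scene pixel (202,240). Next I need the yaws and the wrist camera geometry.

Run:
```python
from h import *
np.set_printoptions(precision=2,suppress=True)
print(eyes.camera_info("wrist"))
o=robot.get_obs(); R=o["ee_rot"];print(R, o["ee_pos"])
for n in ["scene","top"]:
    P=np.load(n+".npy").reshape(-1,3); P=P[~np.isnan(P[:,0])]
    m=(abs(P[:,2]-60)<5)&(abs(P[:,0]-545)<110)&(abs(P[:,1]+176)<110)
    print(n,"bath",m.sum(),cv2.minAreaRect(P[m,:2].astype(np.float32)))
    m=(P[:,2]>3)&(P[:,2]<13)&(abs(P[:,0]-560)<80)&(abs(P[:,1]-220)<80)
    print("base",m.sum(),cv2.minAreaRect(P[m,:2].astype(np.float32)))
    m=(P[:,2]>210)&(P[:,2]<300)&(abs(P[:,0]-550)<90)&(abs(P[:,1]-220)<60)
    print("grip",m.sum(),np.median(P[m],axis=0),P[m].max(0),P[m].min(0))
```

```text
{'vertical_fov': 63.543288444230605, 'cx': 283.2776123969225, 'cy': 210.971504493641, 'tool_from_camera': array([[ 0.  , -0.96, -0.27, 70.06],
       [ 1.  ,  0.  ,  0.  ,  0.85],
       [-0.  , -0.27,  0.96, 30.39],
       [ 0.  ,  0.  ,  0.  ,  1.  ]])}
[[ 0.94  0.33  0.  ]
 [ 0.33 -0.94  0.  ]
 [ 0.   -0.   -1.  ]] [ 216.66 -612.81  404.7 ]
scene bath 1405 ((542.5812377929688, -175.2222137451172), (116.91167449951172, 140.79856872558594), 10.749354362487793)
base 762 ((559.8325805664062, 219.46156311035156), (159.48109436035156, 158.416015625), 89.27761840820312)
grip 217 [550.35 224.62 236.31] [614.84 240.68 254.9 ] [534.68 201.86 210.05]
top bath 2188 ((540.2819213867188, -174.90676879882812), (112.05693817138672, 141.1146240234375), 10.581147193908691)
base 1243 ((560.1821899414062, 220.44723510742188), (159.62704467773438, 159.24642944335938), 0.5256219506263733)
grip 277 [540.46 222.14 251.04] [608.14 240.37 256.65] [531.35 201.16 210.  ]
```

>>> servo_tool(travel=[[0.72,0.97,0.1],[0.72,0.97,0.1],[0.72,0.97,0.1],[0.72,0.97,0.1],[0.72,0.97,0.1],[0.72,0.97,0.1],[0.72,0.97,0.1],[0.72,0.97,0.1],[0.72,0.97,0.1],[0,0,0],[0,0,0]], twist=[-0.21,-0.21,-0.21,-0.21,-0.21,-0.21,-0.21,-0.21,-0.21,0,0], jaw=[-1,-1,-1,-1,-1,-1,-1,-1,-1,-1,-1])

```text
clock: 2.38
ee_pos: [540.5, -176.6, 449.6]
ee_rot: [[0.982, 0.188, -0.001], [0.188, -0.982, -0.001], [-0.001, 0.001, -1.0]]
contact_force: [-0.0, -0.7, -0.1]
finger_gap: 85.2
grasp_force: 0.0
```

```bash
cat > bath.py <<'E'
from h import *
np.set_printoptions(precision=2,suppress=True)
o=robot.get_obs();print(o["clock"],o["ee_pos"],np.degrees(np.arctan2(o["ee_rot"][1,0],o["ee_rot"][0,0])),o["qpos"])
c=cam("wrist"); p,d=eyes.snapshot("wrist"); cv2.imwrite("pics/wbath.png",p); P=cloud(c,d)
top=(abs(P[...,2]-60)<6)&(abs(P[...,0]-541)<100)&(abs(P[...,1]+175)<110)
Q=P[top]; print("z",np.median(Q[:,2])); print(cv2.minAreaRect(Q[:,:2].astype(np.float32)))
fl=(abs(P[...,2]-15)<6)&(abs(P[...,0]-541)<34)&(abs(P[...,1]+175)<45)
print("floor",cv2.minAreaRect(P[fl][:,:2].astype(np.float32)),np.median(P[fl],axis=0))
# well opening: hole contour of the top mask
cs,h=cv2.findContours(top.astype(np.uint8),cv2.RETR_CCOMP,cv2.CHAIN_APPROX_NONE)
for k,q in enumerate(cs):
    if len(q)>80:
        w=np.array([atz(c,u,v,60)[:2] for u,v in q[:,0]]); print("hole" if h[0][k][3]>=0 else "outer",cv2.minAreaRect(w.astype(np.float32)))
for r in eyes.spot_point("wrist","bath_well"): print(r["conf"],atz(c,*r["location"],15))
E
python3 bath.py
```

```text
2.375 [ 540.47 -176.61  449.58] 10.819400261978817 [ 0.31  0.45 -0.05  1.6   0.03  1.1  -1.13]
z 60.316086343987934
((541.1248168945312, -176.1441192626953), (112.54531860351562, 140.36892700195312), 10.580815315246582)
floor ((539.2373046875, -176.3684844970703), (64.08484649658203, 93.86199951171875), 9.70191478729248) [ 540.54 -176.84   15.8 ]
outer ((541.4306030273438, -176.03598022460938), (112.2740707397461, 140.07864379882812), 10.580917358398438)
hole ((541.98388671875, -175.9055633544922), (68.65579986572266, 94.76944732666016), 10.562289237976074)
0.59 [ 536.66 -178.12   15.  ]
```

View pics/wbath.png

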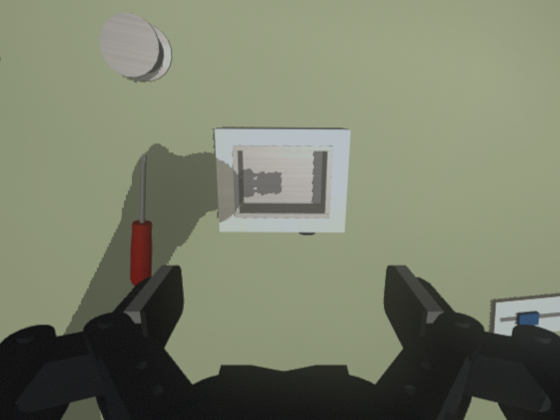

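The bath is measured: hole centre (541.6,-176.0), yaw 10.57°; the well shows clear around pixel (283,180). On to the stand.

>>> servo_tool(travel=[[-0.06,0.9,0.12],[-0.06,0.9,0.12],[-0.06,0.9,0.12],[-0.06,0.9,0.12],[-0.06,0.9,0.12],[-0.06,0.9,0.12],[-0.06,0.9,0.12],[-0.06,0.9,0.12],[-0.06,0.9,0.12],[0,0,0],[0,0,0]], twist=[-0.26,-0.26,-0.26,-0.26,-0.26,-0.26,-0.26,-0.26,-0.26,0,0], jaw=[-1,-1,-1,-1,-1,-1,-1,-1,-1,-1,-1])

```text
clock: 3.85
ee_pos: [514.2, 226.7, 503.5]
ee_rot: [[1.0, -0.002, 0.0], [-0.002, -1.0, -0.002], [0.0, 0.002, -1.0]]
contact_force: [0.0, -1.7, 0.2]
finger_gap: 85.3
grasp_force: 0.0
```

```bash
cat > st.py <<'E'
from h import *
np.set_printoptions(precision=2,suppress=True)
o=robot.get_obs();print(o["clock"],o["ee_pos"],np.degrees(np.arctan2(o["ee_rot"][1,0],o["ee_rot"][0,0])))
c=cam("wrist"); p,d=eyes.snapshot("wrist"); cv2.imwrite("pics/wst.png",cv2.resize(p,(784,588))); P=cloud(c,d); np.save("wst.npy",P)
N=(abs(P[...,0]-560)<90)&(abs(P[...,1]-222)<90)
def rect(n,m): print(n,m.sum(),cv2.minAreaRect(P[m][:,:2].astype(np.float32)) if m.sum()>3 else "")
rect("base",N&(abs(P[...,2]-8)<3.5))
g=N&(abs(P[...,2]-253)<4); rect("griptop",g); print(np.median(P[g],axis=0))
rect("rim",N&(abs(P[...,2]-55)<4))
for a in range(100,262,8):
    rect(a,N&(abs(P[...,2]-a)<4))
for t,z in [("basket_grip",233),("stand_seat",135),("stand_tip_foot",135),("basket_bar",135)]:
    for r in eyes.spot_point("wrist",t): print(t,r["conf"],r["location"],atz(c,*r["location"],z))
E
python3 st.py
```

```text
3.85 [514.22 226.69 503.48] -0.08865232901150327
base 1157 ((565.3394775390625, 203.24142456054688), (137.77044677734375, 114.47016143798828), 79.40906524658203)
griptop 871 ((542.4541625976562, 227.25791931152344), (24.035972595214844, 16.263996124267578), 78.74832916259766)
[542.9  227.19 253.07]
rim 332 ((542.7222900390625, 227.10745239257812), (90.31617736816406, 64.3056411743164), 79.33424377441406)
100 9 ((545.1763305664062, 227.4944610595703), (84.11089324951172, 1.2894706726074219), 79.24598693847656)
108 76 ((579.0365600585938, 220.3721923828125), (84.58073425292969, 69.3063735961914), 80.13070678710938)
116 99 ((577.696044921875, 220.9510955810547), (84.2940673828125, 65.42266082763672), 79.15103912353516)
124 0 
132 1007 ((570.1370239257812, 222.1589813232422), (84.35579681396484, 46.18376541137695), 79.19539642333984)
140 693 ((565.161865234375, 222.98419189453125), (85.91632843017578, 56.05516052246094), 79.30854797363281)
148 100 ((542.8671875, 227.27549743652344), (85.39698791503906, 9.605504989624023), 79.43245697021484)
156 10 ((546.439208984375, 227.1463165283203), 
[... 829 characters left out ...]
2639770507812, 226.41160583496094), (22.737619400024414, 1.6833443641662598), 83.20285034179688)
228 47 ((550.1532592773438, 225.98526000976562), (22.83082389831543, 1.1994062662124634), 80.87264251708984)
236 54 ((550.2303466796875, 226.4554901123047), (22.64740562438965, 1.648697018623352), 83.06708526611328)
244 60 ((550.0152587890625, 226.0554656982422), (22.76993179321289, 1.0505805015563965), 80.71172332763672)
252 876 ((542.4541625976562, 227.25791931152344), (24.035972595214844, 16.263996124267578), 78.74832916259766)
260 0 
basket_grip 0.7 [279.4, 178.6] [540.72 228.44 233.  ]
stand_seat 0.58 [278.9, 158.8] [542.74 229.84 135.  ]
basket_bar 0.65 [279.0, 158.2] [543.34 229.74 135.  ]
```

View pics/wst.png

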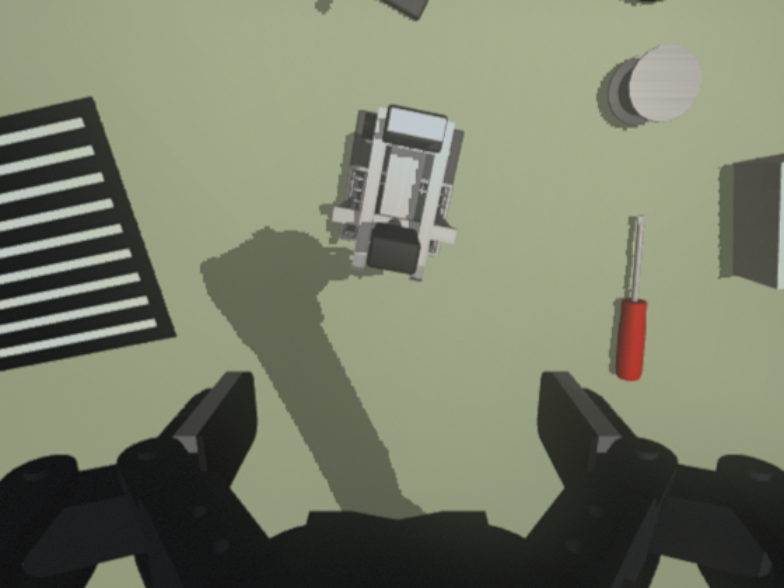

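The guard lies at about z 172–180. Basket centre is (542.6, 227.2) with yaw −10.7° (grip at view pixel (394,248)). I'll move over the grip and descend.

>>> servo_tool(travel=[[0.19,0.003,0],[0.19,0.003,0],[0.19,0.003,0],[0,0,0],[0,0,-0.4],[0,0,-0.4],[0,0,-0.4],[0,0,-0.4],[0,0,-0.4],[0,0,-0.31],[0,0,0],[0,0,0]], twist=[-0.77,-0.77,-0.77,0,0,0,0,0,0,0,0,0], jaw=[-1,-1,-1,-1,-1,-1,-1,-1,-1,-1,-1,-1])

```text
clock: 5.6
ee_pos: [542.4, 229.2, 389.0]
ee_rot: [[0.983, -0.182, 0.001], [-0.182, -0.983, 0.001], [0.001, -0.001, -1.0]]
contact_force: [-0.3, 0.4, -0.0]
finger_gap: 85.0
grasp_force: 0.0
```

Run:
```python
from h import *
P=np.load("wst.npy").reshape(-1,3); a=np.radians(-10.8); X=np.array([np.cos(a),np.sin(a)]);Y=np.array([-X[1],X[0]])
q=P[:,:2]-[542.6,227.2]; u=q@X; v=q@Y
N=(abs(u-5)<70)&(abs(v)<45)&(P[:,2]>150)&(P[:,2]<200)
for lo in range(-24,52,4):
    m=N&(u>=lo)&(u<lo+4)
    for nm,mm in [("mid",abs(v)<9),("prong",(abs(v)>10)&(abs(v)<20)),("out",abs(v)>20)]:
        k=m&mm
        if k.sum()>2: print(lo,nm,k.sum(),np.round(np.nanpercentile(P[k,2],[5,50,95]),1))
o=robot.get_obs();print(o["ee_pos"],np.degrees(np.arctan2(o["ee_rot"][1,0],o["ee_rot"][0,0])),o["contact_force"])
```

```text
-24 prong 39 [173.5 175.6 177.6]
-24 out 32 [173.6 175.5 176.6]
-20 prong 37 [172.5 173.3 174.9]
-20 out 32 [172.2 173.3 174.9]
-16 prong 34 [172.1 173.3 174.5]
-16 out 30 [172.3 173.2 174.4]
-12 prong 34 [171.9 173.7 174.5]
-12 out 27 [172.7 173.6 174.7]
-8 prong 38 [172.4 173.4 174.2]
-8 out 29 [172.4 173.6 174.9]
-4 prong 46 [171.9 173.3 174.4]
-4 out 33 [171.7 173.3 174.4]
0 mid 7 [156.8 162.3 169.4]
0 prong 57 [171.5 173.3 174.3]
0 out 30 [172.3 173.3 174.1]
4 mid 26 [151.9 164.9 178.6]
4 prong 53 [172.  173.4 174.4]
4 out 32 [172.5 173.3 174.3]
8 prong 55 [172.2 173.2 174.3]
8 out 32 [172.2 173.4 174.6]
12 prong 57 [171.9 173.5 174.7]
12 out 32 [172.2 173.5 174.1]
16 prong 56 [171.5 173.2 174.4]
16 out 30 [172.3 173.6 174.5]
20 prong 57 [172.2 173.3 174.1]
20 out 32 [172.4 173.6 174.8]
24 prong 59 [171.4 173.5 174.7]
24 out 32 [172.  173.4 174.4]
28 prong 57 [172.2 173.5 174.5]
28 out 34 [172.4 172.9 173.9]
32 prong 60 [171.7 173.4 174.4]
32 out 33 [172.2 173.3 174.5]
36 prong 61 [171.9 173.3 174.8]
36 out 35 [172.1 173.3 174.5]
40 prong 60 [171.6 173.3 174.3]
40 out 35 [172.1 173.4 174.5]
44 prong 61 [172.1 173.2 174.6]
44 out 35 [172.  173.3 174.8]
48 mid 54 [170.1 174.1 176.1]
48 prong 90 [172.  173.7 176. ]
48 out 34 [172.5 173.3 173.9]
[542.37184151 229.2083505  388.97897545] -10.499821161375872 [-0.33170583  0.39920845 -0.02795877]
```

>>> servo_tool(travel=[[0.0,-0.04,-0.02],[0,0,0],[0,0,0],[0,0,0],[0,0,0],[0,0,0],[0,0,0],[0,0,0]], twist=[-0.04,0,0,0,0,0,0,0], jaw=[-1,-1,0,0.3,1,1,1,1], newtons=50)

```text
clock: 6.6
ee_pos: [542.2, 227.3, 387.3]
ee_rot: [[0.983, -0.185, 0.0], [-0.185, -0.983, 0.0], [0.0, -0.0, -1.0]]
contact_force: [-0.5, 0.8, 0.9]
finger_gap: 23.1
grasp_force: 49.7
```

>>> servo_tool(travel=[[0,0,0.04],[0,0,0.04],[0,0,0.04],[0,0,0.04],[0,0,0.04],[0,0,0.04],[0,0,0],[0,0,0]], twist=[0,0,0,0,0,0,0,0], jaw=[1,1,1,1,1,1,1,1])

```text
clock: 7.6
ee_pos: [542.1, 227.1, 399.2]
ee_rot: [[0.983, -0.185, -0.0], [-0.185, -0.983, 0.0], [-0.0, -0.0, -1.0]]
contact_force: [-1.0, 0.5, -4.5]
finger_gap: 23.6
grasp_force: 49.2
```

```bash
cat > s.py <<'E'
from h import *
np.set_printoptions(precision=2,suppress=True)
o=robot.get_obs();print(o["clock"],o["ee_pos"],o["contact_force"],o["torque"],o["finger_gap"])
E
python3 s.py
```

```text
7.6 [542.11 227.14 399.18] [-0.98  0.53 -4.48] [-0.03 -0.01  0.  ] 23.56232768344226
```

>>> servo_tool(travel=[[0,0,0.04],[0,0,0.04],[0,0,0.04],[0,0,0.04],[0,0,0],[0,0,0]], twist=[0,0,0,0,0,0], jaw=[1,1,1,1,1,1])

```text
clock: 8.35
ee_pos: [542.1, 227.1, 407.1]
ee_rot: [[0.983, -0.185, -0.0], [-0.185, -0.983, -0.0], [-0.0, 0.0, -1.0]]
contact_force: [-0.1, 0.3, -3.9]
finger_gap: 23.4
grasp_force: 49.2
```

>>> servo_tool(travel=[[0,0,0.04],[0,0,0]], twist=[0,0], jaw=[1,1])

```text
clock: 8.6
ee_pos: [542.2, 227.2, 409.4]
ee_rot: [[0.983, -0.185, 0.001], [-0.185, -0.983, 0.0], [0.001, -0.0, -1.0]]
contact_force: [-0.3, 0.7, -4.4]
finger_gap: 23.6
grasp_force: 49.2
```

>>> servo_tool(travel=[[0,0,0.04],[0,0,0]], twist=[0,0], jaw=[1,1])

```text
clock: 8.85
ee_pos: [542.2, 227.1, 411.3]
ee_rot: [[0.983, -0.185, 0.0], [-0.185, -0.983, 0.0], [0.0, -0.0, -1.0]]
contact_force: [0.1, 0.5, -5.6]
finger_gap: 23.4
grasp_force: 49.2
```

>>> servo_tool(travel=[[0,0,0.02],[0,0,0]], twist=[0,0], jaw=[1,1])

```text
clock: 9.1
ee_pos: [542.1, 227.2, 411.7]
ee_rot: [[0.983, -0.185, -0.0], [-0.185, -0.983, -0.0], [-0.0, 0.0, -1.0]]
contact_force: [0.9, 1.0, -7.6]
finger_gap: 23.4
grasp_force: 49.3
```

>>> servo_tool(travel=[[0,0,0.02],[0,0,0]], twist=[0,0], jaw=[1,1])

```text
clock: 9.35
ee_pos: [542.2, 227.1, 413.0]
ee_rot: [[0.983, -0.186, -0.0], [-0.186, -0.983, -0.0], [-0.0, 0.0, -1.0]]
contact_force: [-0.2, 0.7, -7.6]
finger_gap: 23.2
grasp_force: 49.3
```

>>> servo_tool(travel=[[0,0,0.02],[0,0,0]], twist=[0,0], jaw=[1,1])

```text
clock: 9.6
ee_pos: [542.1, 227.1, 414.2]
ee_rot: [[0.983, -0.185, -0.0], [-0.185, -0.983, -0.0], [-0.0, 0.0, -1.0]]
contact_force: [1.0, 0.2, -7.9]
finger_gap: 23.7
grasp_force: 49.3
```

>>> servo_tool(travel=[[0,0,0.02],[0,0,0.02],[0,0,0.02],[0,0,0]], twist=[0,0,0,0], jaw=[1,1,1,1])

```text
clock: 10.1
ee_pos: [542.1, 227.1, 417.2]
ee_rot: [[0.983, -0.185, -0.0], [-0.185, -0.983, -0.0], [-0.0, 0.0, -1.0]]
contact_force: [0.8, 0.5, -7.8]
finger_gap: 23.3
grasp_force: 49.3
```

>>> servo_tool(travel=[[0,0,0.02],[0,0,0.02],[0,0,0],[0,0,0]], twist=[0,0,0,0], jaw=[1,1,1,1])

```text
clock: 10.6
ee_pos: [542.1, 227.1, 419.1]
ee_rot: [[0.983, -0.186, -0.0], [-0.186, -0.983, -0.0], [-0.0, 0.0, -1.0]]
contact_force: [0.7, 0.6, -9.9]
finger_gap: 23.4
grasp_force: 49.4
```

```bash
cat >> s.py <<'E'
c=cam("wrist"); p,d=eyes.snapshot("wrist"); P=cloud(c,d).reshape(-1,3)
a=np.radians(-10.8); X=np.array([np.cos(a),np.sin(a)]);Y=np.array([-X[1],X[0]])
q=P[:,:2]-[542.6,227.2]; u=q@X; v=q@Y
for nm,m in [("prong",(abs(abs(v)-15)<5)&(abs(P[:,2]-178)<18)&(u>8)&(u<25)),("outbar",(abs(abs(v)-32)<7)&(abs(u)<8)&(P[:,2]>140)&(P[:,2]<200))]: print(nm,m.sum(),np.nanmedian(P[m],axis=0) if m.any() else "", np.nanmedian(P[m&(v>0)],axis=0), np.nanmedian(P[m&(v<0)],axis=0))
cv2.imwrite("pics/wl.png",p)
E
python3 s.py
```

```text
10.6 [542.12 227.12 419.1 ] [ 0.69  0.59 -9.9 ] [ 0.15 -0.18 -0.01] 23.378224216037804
prong 451 [559.54 238.21 180.91] [562.41 240.83 180.86] [556.06 206.84 180.97]
outbar 779 [543.06 251.99 174.81] [549.41 259.01 174.79] [537.38 195.59 174.84]
```

>>> servo_tool(travel=[[-0.059,0.011,0],[-0.059,0.011,0],[-0.059,0.011,0],[0,0,0]], twist=[0,0,0,0], jaw=[1,1,1,1])

```text
clock: 11.15
ee_pos: [533.0, 228.6, 419.3]
ee_rot: [[0.983, -0.185, -0.0], [-0.185, -0.983, -0.0], [-0.0, 0.0, -1.0]]
contact_force: [1.7, -0.3, -8.6]
finger_gap: 23.6
grasp_force: 49.4
```

>>> servo_tool(travel=[[-0.059,0.011,0],[-0.059,0.011,0],[-0.059,0.011,0],[0,0,0]], twist=[0,0,0,0], jaw=[1,1,1,1])

```text
clock: 11.65
ee_pos: [523.9, 230.7, 419.1]
ee_rot: [[0.983, -0.185, -0.001], [-0.185, -0.983, 0.0], [-0.001, 0.0, -1.0]]
contact_force: [0.8, -0.5, -8.3]
finger_gap: 23.8
grasp_force: 49.4
```

>>> servo_tool(travel=[[-0.059,0.011,0],[-0.059,0.011,0],[-0.059,0.011,0],[0,0,0]], twist=[0,0,0,0], jaw=[1,1,1,1])

```text
clock: 12.15
ee_pos: [514.2, 232.7, 418.8]
ee_rot: [[0.983, -0.184, -0.004], [-0.184, -0.983, 0.0], [-0.004, 0.001, -1.0]]
contact_force: [-1.4, -0.1, -8.4]
finger_gap: 23.2
grasp_force: 49.5
```

>>> servo_tool(travel=[[-0.08,0.015,0],[-0.08,0.015,0],[-0.08,0.015,0],[-0.08,0.015,0],[0,0,0]], twist=[0,0,0,0,0], jaw=[1,1,1,1,1])

```text
clock: 12.78
ee_pos: [499.3, 235.3, 419.6]
ee_rot: [[0.983, -0.185, 0.0], [-0.185, -0.983, 0.0], [0.0, -0.001, -1.0]]
contact_force: [-0.4, 0.3, -4.6]
finger_gap: 23.6
grasp_force: 50.0
```

>>> servo_tool(travel=[[-0.1,0.019,0],[-0.15,0.028,0],[-0.2,0.038,0],[-0.2,0.038,0],[-0.2,0.038,0],[-0.15,0.028,0],[0,0,0],[0,0,0]], twist=[0,0,0,0,0,0,0,0], jaw=[1,1,1,1,1,1,1,1])

```text
clock: 13.78
ee_pos: [450.0, 244.4, 419.3]
ee_rot: [[0.983, -0.186, 0.001], [-0.186, -0.983, 0.0], [0.001, -0.0, -1.0]]
contact_force: [-0.1, 0.1, -4.7]
finger_gap: 23.4
grasp_force: 50.0
```

```bash
cat > b.py <<'E'
from h import *
np.set_printoptions(precision=2,suppress=True)
o=robot.get_obs();R=o["ee_rot"]; print(o["clock"],o["ee_pos"],o["contact_force"],np.degrees(np.arctan2(R[1,0],R[0,0])),R[2])
c=cam("wrist"); p,d=eyes.snapshot("wrist"); P=cloud(c,d)@np.eye(3)
G=o["ee_pos"]-[0,0,155]; L=(P-G)@R
L[...,2]=-(P[...,2]-G[2])   # depth below grasp point
N=(abs(L[...,0])<60)&(abs(L[...,1])<60)
for nm,z in [("griptop",-20),("bar",90),("rim",178)]:
    m=N&(abs(L[...,2]-z)<4.5)&((abs(L[...,0])<12) if nm=="bar" else True)
    if m.sum()>5: print(nm,m.sum(),np.median(L[m][:,2]),cv2.minAreaRect(L[m][:,:2].astype(np.float32)))
cv2.imwrite("pics/wb%d.png"%(o["clock"]*100),p)
E
python3 b.py; ls pics
```

```text
13.775 [449.96 244.42 419.32] [-0.1   0.15 -4.71] -10.711343864609566 [ 0. -0. -1.]
griptop 4199 -20.568375635989298 ((2.370753288269043, -0.2252960205078125), (66.42301940917969, 24.872501373291016), 89.99081420898438)
bar 2019 89.13183426145812 ((0.4501323699951172, 0.4195404052734375), (86.10301971435547, 10.92357349395752), 89.8244857788086)
rim 708 177.23627658815485 ((7.148561477661133, 0.2166290283203125), (50.471107482910156, 90.34915924072266), 0.10884642601013184)
scene.png
top.png
wb1377.png
wbath.png
wl.png
wst.png
```

>>> servo_tool(travel=[[0,0,0.3],[0,-0.35,0.4],[0,-0.7,0.2],[0,-0.7,0],[0,-0.7,0],[0.228,-0.7,0],[0.228,-0.7,0],[0.228,-0.7,0],[0.228,-0.7,0],[0.228,-0.7,0],[0.228,-0.7,0],[0.228,-0.7,0],[0.228,-0.7,0],[0,-0.35,0],[0,0,0],[0,0,0],[0,0,0]], twist=[0,0,0,0,0,0.58,0.58,0.58,0.58,0.58,0.58,0.58,0.58,0,0,0,0], jaw=[1,1,1,1,1,1,1,1,1,1,1,1,1,1,1,1,1])

```text
clock: 15.95
ee_pos: [540.9, -173.5, 464.4]
ee_rot: [[0.982, 0.187, 0.0], [0.187, -0.982, 0.001], [0.0, -0.001, -1.0]]
contact_force: [-0.3, -0.1, -3.9]
finger_gap: 23.3
grasp_force: 50.1
```

```bash
python3 b.py
python3 - <<'E'
from h import *
np.set_printoptions(precision=2,suppress=True)
c=cam("wrist"); p,d=eyes.snapshot("wrist"); P=cloud(c,d)
m=(abs(P[...,2]-60)<5)&(abs(P[...,0]-541)<90)&(abs(P[...,1]+175)<90)
print("bath",m.sum(),cv2.minAreaRect(P[m][:,:2].astype(np.float32)))
cv2.imwrite("pics/over.png",p)
E
```

```text
15.95 [ 540.9  -173.46  464.37] [-0.33 -0.13 -3.92] 10.751628147401416 [ 0. -0. -1.]
griptop 4217 -20.522126887319416 ((1.8746318817138672, 1.2612895965576172), (25.068944931030273, 65.52182006835938), 0.3347192406654358)
bar 2018 89.18461461450286 ((0.0975041389465332, 0.6625938415527344), (85.9012222290039, 11.008343696594238), 89.95118713378906)
rim 711 177.18532674499534 ((6.975679397583008, 0.4516944885253906), (90.32662963867188, 50.24444580078125), 89.81391906738281)
bath 4714 ((549.5601806640625, -174.55612182617188), (95.37410736083984, 140.37545776367188), 10.799421310424805)
```

View pics/over.png

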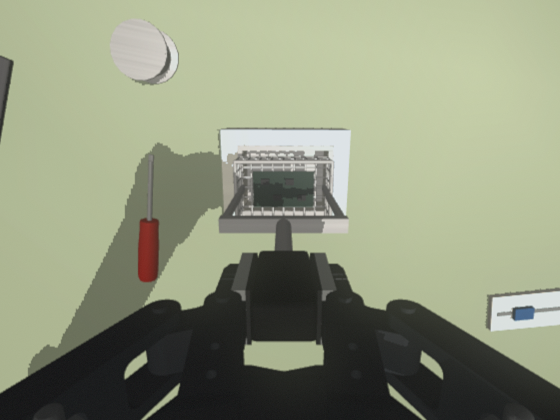

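The basket is over the well (pixel (283,180)), and the bath re-measurement agrees. Correct y by about −2 mm and lower.

>>> servo_tool(travel=[[0.006,-0.042,-0.2],[0,0,-0.2],[0,0,-0.15],[0,0,0],[0,0,0]], twist=[0,0,0,0,0], jaw=[1,1,1,1,1])

```text
clock: 16.68
ee_pos: [541.3, -177.6, 436.8]
ee_rot: [[0.983, 0.184, 0.001], [0.184, -0.983, -0.0], [0.001, 0.0, -1.0]]
contact_force: [1.3, -0.3, -3.9]
finger_gap: 23.3
grasp_force: 50.1
```

```bash
python3 b.py
python3 - <<'E'
from h import *
c=cam("wrist"); p,d=eyes.snapshot("wrist"); P=cloud(c,d)
m=(abs(P[...,2]-60)<4)&(abs(P[...,0]-541)<90)&(abs(P[...,1]+175)<90)
print("bath",m.sum(),cv2.minAreaRect(P[m][:,:2].astype(np.float32)))
E
```

```text
16.675 [ 541.28 -177.59  436.83] [ 1.33 -0.26 -3.93] 10.579876095025641 [ 0.  0. -1.]
griptop 4198 -20.541769886756327 ((2.158224105834961, 0.14361190795898438), (65.83038330078125, 24.718107223510742), 89.98655700683594)
bar 2008 89.17166453143703 ((0.17643260955810547, 0.8384780883789062), (10.939872741699219, 86.07733154296875), 0.06018848717212677)
rim 713 177.2378850927725 ((6.97566032409668, 0.8359603881835938), (90.36363220214844, 50.52544403076172), 89.6063003540039)
bath 5653 ((540.997314453125, -176.1541748046875), (112.71992492675781, 140.3011932373047), 10.635242462158203)
```

>>> servo_tool(travel=[[-0.004,0.044,0],[0,0,0],[0,0,0],[0,0,0]], twist=[0,0,0,0], jaw=[1,1,1,1])

```text
clock: 17.27
ee_pos: [540.9, -175.4, 436.8]
ee_rot: [[0.983, 0.184, 0.0], [0.184, -0.983, -0.0], [0.0, 0.0, -1.0]]
contact_force: [0.6, 0.3, -4.6]
finger_gap: 23.4
grasp_force: 50.1
```

```bash
python3 b.py
```

```text
17.275 [ 540.89 -175.41  436.75] [ 0.57  0.31 -4.63] 10.574581349021658 [ 0.  0. -1.]
griptop 4213 -20.530064175034454 ((2.040945053100586, 0.8071880340576172), (24.877424240112305, 62.58860778808594), 0.10868366062641144)
bar 2014 89.18545536486381 ((0.08187484741210938, 0.9104843139648438), (86.04087829589844, 10.872635841369629), 89.98631286621094)
rim 716 177.3257684901059 ((6.896360397338867, 0.646453857421875), (90.3013916015625, 50.38057327270508), 89.92353057861328)
```

Good. Now lower slowly, watching forces.

>>> servo_tool(travel=[[0,0,-0.06],[0,0,-0.06],[0,0,-0.06],[0,0,0]], twist=[0,0,0,0], jaw=[1,1,1,1])

```text
clock: 17.82
ee_pos: [540.8, -175.3, 427.2]
ee_rot: [[0.983, 0.184, -0.001], [0.184, -0.983, 0.0], [-0.001, -0.001, -1.0]]
contact_force: [0.2, 0.9, -4.4]
finger_gap: 23.4
grasp_force: 50.1
```

>>> servo_tool(travel=[[0,0,-0.06],[0,0,-0.06],[0,0,-0.06],[0,0,0]], twist=[0,0,0,0], jaw=[1,1,1,1])

```text
clock: 18.32
ee_pos: [540.8, -175.3, 418.3]
ee_rot: [[0.983, 0.184, -0.001], [0.184, -0.983, 0.0], [-0.001, -0.0, -1.0]]
contact_force: [-0.6, -1.3, -3.8]
finger_gap: 23.4
grasp_force: 50.1
```

>>> servo_tool(travel=[[0,0,-0.06],[0,0,-0.06],[0,0,-0.06],[0,0,-0.06],[0,0,0]], twist=[0,0,0,0,0], jaw=[1,1,1,1,1])

```text
clock: 18.95
ee_pos: [540.8, -175.3, 406.4]
ee_rot: [[0.983, 0.184, -0.001], [0.184, -0.983, 0.0], [-0.001, -0.0, -1.0]]
contact_force: [-0.2, -1.0, -4.3]
finger_gap: 23.3
grasp_force: 50.1
```

Inside the well with no contact (origin ≈ 34). Continue to just above the floor at TCP ≈ 387.

>>> servo_tool(travel=[[0,0,-0.06],[0,0,-0.06],[0,0,-0.06],[0,0,-0.06],[0,0,-0.06],[0,0,0]], twist=[0,0,0,0,0,0], jaw=[1,1,1,1,1,1])

```text
clock: 19.7
ee_pos: [540.8, -175.3, 391.3]
ee_rot: [[0.983, 0.184, -0.001], [0.184, -0.983, 0.0], [-0.001, -0.0, -1.0]]
contact_force: [-0.4, 0.2, -4.5]
finger_gap: 23.0
grasp_force: 50.1
```

>>> servo_tool(travel=[[0,0,-0.03],[0,0,-0.02],[0,0,0]], twist=[0,0,0], jaw=[1,1,1])

```text
clock: 20.08
ee_pos: [540.9, -175.4, 389.1]
ee_rot: [[0.983, 0.184, -0.0], [0.184, -0.983, 0.0], [-0.0, -0.0, -1.0]]
contact_force: [-0.2, -0.2, -3.8]
finger_gap: 23.3
grasp_force: 50.1
```

>>> servo_tool(travel=[[0,0,-0.01],[0,0,-0.01],[0,0,0]], twist=[0,0,0], jaw=[1,1,1])

```text
clock: 20.45
ee_pos: [540.9, -175.4, 388.2]
ee_rot: [[0.983, 0.184, -0.0], [0.184, -0.983, 0.0], [-0.0, -0.0, -1.0]]
contact_force: [0.4, 0.0, -4.8]
finger_gap: 23.1
grasp_force: 50.1
```

>>> servo_tool(travel=[[0,0,-0.01],[0,0,-0.01],[0,0,0]], twist=[0,0,0], jaw=[1,1,1])

```text
clock: 20.82
ee_pos: [540.9, -175.3, 387.4]
ee_rot: [[0.983, 0.184, 0.0], [0.184, -0.983, 0.0], [0.0, 0.0, -1.0]]
contact_force: [-0.6, 0.6, -4.0]
finger_gap: 23.1
grasp_force: 50.4
```

>>> servo_tool(travel=[[0,0,-0.01],[0,0,0],[0,0,0]], twist=[0,0,0], jaw=[1,1,1])

```text
clock: 21.2
ee_pos: [541.0, -175.3, 387.4]
ee_rot: [[0.983, 0.184, 0.001], [0.184, -0.983, 0.0], [0.001, 0.0, -1.0]]
contact_force: [-1.7, 1.0, 2.5]
finger_gap: 23.5
grasp_force: 50.8
```

On the floor (force flipped to +2.5 N at the expected height). Release and retreat.

>>> servo_tool(travel=[[0,0,0],[0,0,0],[0,0,0],[0,0,0],[0,0,0],[0,0,0]], twist=[0,0,0,0,0,0], jaw=[0.3,0,-0.5,-1,-1,-1], newtons=20)

```text
clock: 21.95
ee_pos: [540.9, -175.3, 386.7]
ee_rot: [[0.983, 0.184, 0.0], [0.184, -0.983, 0.0], [0.0, -0.0, -1.0]]
contact_force: [0.1, 0.1, 0.6]
finger_gap: 85.5
grasp_force: 0.0
```

>>> servo_tool(travel=[[0,0,0.1],[0,0,0.2],[0,0,0.4],[0,0,0.6],[0,0,0.6],[-0.3,0,0.4],[-0.5,0,0],[-0.4,0,0],[0,0,0],[0,0,0]], twist=[0,0,0,0,0,0,0,0,0,0], jaw=[-1,-1,-1,-1,-1,-1,-1,-1,-1,-1])

```text
clock: 23.2
ee_pos: [481.5, -175.2, 502.2]
ee_rot: [[0.983, 0.184, 0.002], [0.184, -0.983, -0.0], [0.002, 0.0, -1.0]]
contact_force: [0.1, -0.6, 0.4]
finger_gap: 85.5
grasp_force: 0.0
```

Run:
```python
from h import *
np.set_printoptions(precision=2,suppress=True)
o=robot.get_obs(); print(o["clock"],o["ee_pos"],o["contact_force"])
c=cam("wrist"); p,d=eyes.snapshot("wrist"); P=cloud(c,d); cv2.imwrite("pics/end.png",p)
N=(abs(P[...,0]-541)<90)&(abs(P[...,1]+175)<90)
for nm,m in [("bath",N&(abs(P[...,2]-60)<2.5)),("bar",N&(abs(P[...,2]-143)<6)),("griptop",N&(abs(P[...,2]-253)<5))]:
    print(nm,m.sum(),np.median(P[m][:,2]),np.percentile(P[m][:,2],[5,95]),cv2.minAreaRect(P[m][:,:2].astype(np.float32)))
p,d=eyes.snapshot("scene"); cv2.imwrite("pics/end2.png",p)
```

```text
23.2 [ 481.47 -175.18  502.23] [ 0.08 -0.57  0.37]
bath 6815 60.37855877469258 [59.01 61.8 ] ((541.3714599609375, -175.95660400390625), (112.23436737060547, 140.1461181640625), 10.61510944366455)
bar 583 143.26932727470984 [142.09 144.44] ((541.5958862304688, -175.66043090820312), (9.257523536682129, 85.82229614257812), 10.677630424499512)
griptop 964 253.16448471951696 [251.86 254.35] ((541.288818359375, -175.99769592285156), (15.577926635742188, 23.64740753173828), 10.714017868041992)
```

View pics/end.png

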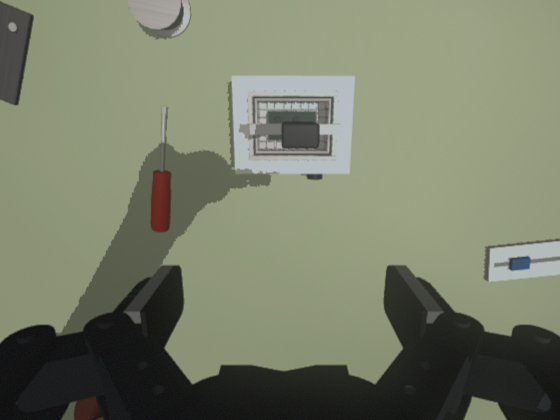

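View pics/end2.png

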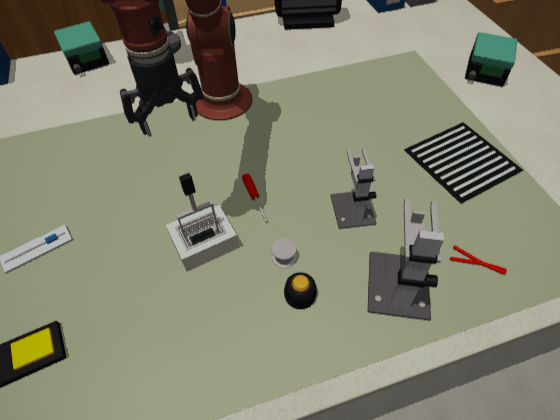

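The wrist view shows the basket seated and centred in the bath (pixel (293,127)): bar top at 143.3 mm and grip top at 253.2 mm, both the home heights. In the scene view the stand at (357,190) is empty and intact, and the bystanders are unmoved.

```bash
python3 -c "
from bench import robot
print(robot.finish_job())"
```

```text
the job is handed in; nothing more can be done
None
```

The basket is off its hook and fully home in the wash bath, released with the arm clear of it; felt forces stayed under 10 N and the job was handed in at about 23 s.

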